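# Front up a stockroom lane and put the new carton behind

### The arm

A 6-joint arm with a two-finger parallel gripper is mounted at the origin on the work surface. World frame = base frame: x ahead of the robot, y to its left, z up, the work surface at z = 0. Lengths are in mm, angles in rad, forces in N, time in s.
With the tool pointing down it reaches from about 375 to 925 mm from the base axis. Payload 5.7 kg.
Tool frame: the origin (TCP) lies where the fingers leave the gripper's body, on its centre line; the fingertips stand 73 mm ahead of it and the grasp point (between the pads) lies 54 mm ahead of it (env.tcp_to_grasp is the distance from the TCP to the grasp point, in mm); z points along the fingers, y is the line along which they close (so a half turn about z gives the same grasp; the last joint's range is limited). The gripper opens to 85 mm and grips with 20 to 120 N. Pads are 22 mm wide; open, the fingers measure 114 mm over their backs; the gripper's body (76 mm by 85 mm) begins 54 mm behind the grasp point. The pads swing forward as they close: fully open they stand 13 mm farther back than shut.
Start: joints at [-0.115, 0.359, 1.51, -0, 1.272, -0.115], TCP at [599.977, -0.005, 303.867] pointing down, gripper open.
Joint ranges: [-2.97, 2.97], [-1.01, 2.36], [0.21, 2.38], [-0.96, 4.11], [0.2, 2.71], [-2.98, 2.98]. Speed limits (rad/s): [2.39, 2.39, 3.14, 3.14, 3.14, 3.14].

### API

Orientations are given as a 3x3 rotation matrix whose columns are the frame's x, y, z axes.
In Python, from plant import env gives the robot as it stands. The module is installed in compiled form; this text tells all that it offers.
- The arm moves only by the tool send_rows, never from a script. Its argument "series" is a list of rows, each an object of numbers: "dx", "dy", "dz": the shift along the tool's x, y, z in m; "ax", "ay", "az": the turn, a rotation vector about the tool's x, y, z in degrees; "claw": the closure in counts, from 0 (fully open) to 255 (shut). In form: [{"dx": .., "dy": .., "dz": .., "ax": .., "ay": .., "az": .., "claw": ..}, ...]. A call has exactly 8 rows; each row is the pose to reach, as a shift and turn from the pose commanded when the call began, along the tool's axes at that moment; what a row does not reach only later rows make up. A row lasts 1/12 s, in which the tool goes at most 41.7 mm and 7.16 degrees, less where a joint would pass 70% of its speed; a pose out of reach is approached as far as the arm can. A call with a gripper value outside its range is refused whole. The fingers move at their own pace and stop on an object; "grip_force" is the grip in N (left out, the last holds). Time passes only in rows, so rows that repeat a pose let the fingers close, or fill a call up. It gives the time, the measured TCP pose, the force, the opening and the grip force at its end, in the units of the state.
- env.observe(): the state, without advancing time (a new reading comes with each control period).
- env.get_image(name): name is "scene" or "side" or "wrist"; returns the picture (384x512x3 uint8, red, green, blue); there is no depth.
- env.calibration(name): a dict with "mtx" (3x3 intrinsics, pixels), "position" and "orientation" of the camera in the world; the wrist camera has in their place "T_tool_cam" (4x4, takes a point from camera to tool coordinates, whose origin is the TCP and whose axes are the flange's). Camera axes: x right, y down, z forward; pixel columns grow to the right and rows downward; lengths in mm; the calibration is good to about 2 mm. A picture is of the moment at which its call begins: read the wrist's pose just before it. calibration takes no time and is no camera call.
- env.hand_in(): hands the job in; it is judged then, once.
The state is a dict: "time_s": time; "qpos": joint angles; "joint_vel": joint speeds; "joint_efforts": joint torques, N m; "eef_pos": TCP position; "orientation": TCP orientation; "ft_force": force on the tool from outside, world axes, zero at the start; "ft_torque": the same for the moment, N m; "grip_width": opening from 0.0 (shut) to 1.0 (fully open); "grasp_force": force on a finger pad.
Only numpy, scipy, OpenCV 4.12 (cv2) and the standard library are available. Lean on these libraries where they do the work, as an engineer would, in place of code of your own. Each camera call takes 0.05 s, during which the arm holds its last target. There are 200 camera calls.

### The job

Restock the lane of blue-banded cartons in the grey divider tray, first in, first out: bring the two old cartons forward, in the order they stand, so that the front one is against the tray's front lip and the other right up behind it, then set the new blue-banded carton from the goods-in pile right behind those two in the same lane, all three square, upright and closed up. The new carton lies under an orange-banded one: lift that off first, and at the end put it back squarely on the middle of the brown carton that carries the pile. Tip or drop nothing, and leave the brown carton, the other stock, the spray can and the tape where they are.

Things in the scene. Friction and masses are not known exactly. Their poses are not given: they have to be found in the camera images.
- tray: grey sheet-steel divider tray fixed to deck, 291 mm deep (x), 222 mm wide (y). Origin: centre of its underside; +x points to the back of the shelf, the front lip is on the robot's side. Floor 3 mm thick. Three lanes along x, each 70 mm wide, centred at y = +73, 0 and -73 mm; any one holds the two old cartons, the others a flat box each. Dividers and walls: 3 mm thick, 18 mm high above the deck.
- tray_lip (a point): middle of the inner face of the tray's front lip, at floor level (tray frame x -142.5 mm, y 0, z 3 mm). The lip has three white label holders outside, runs across all three lanes and is 22 mm high above the deck.
- tray_back (a point): middle of the inner face of the tray's back wall, at floor level (tray frame x +142.5 mm, y 0, z 3 mm).
- old_front_mid (a point): the old carton that stands nearer to the lip: white carton with a wide blue band round its middle, 74 mm long (its x), 58 mm wide (its y), 64 mm high, about 0.16 kg; this point is its centre, 32 mm above its underside. It stands on the tray's floor with its x along the lane (6 mm free on each side), some way behind the lip.
- old_back_mid (a point): the old carton farther back in the same lane: white carton with a wide blue band round its middle, 74 mm long (its x), 58 mm wide (its y), 64 mm high, about 0.16 kg; this point is its centre, 32 mm above its underside. It may stand close behind the other or with a gap, always its x along the lane.
- new_mid (a point): the new carton, of the same kind: white carton with a wide blue band round its middle, 74 mm long (its x), 58 mm wide (its y), 64 mm high, about 0.16 kg; this point is its centre, 32 mm above its underside. It lies in the middle of the goods-in pile, on the brown carton and under the orange-banded one, somewhat askew.
- upper_mid (a point): white carton with a wide orange band, on top of the pile: 86 mm long (its x), 60 mm wide (its y), 36 mm high, about 0.14 kg; this point is its centre, 18 mm above its underside.
- pile_base_mid (a point): plain brown carton with a strip of tape, at the bottom of the pile, standing on the deck: 112 mm (its x) by 88 mm (its y), 50 mm high, about 0.7 kg; this point is its centre, 25 mm above the deck. Not to be moved.
- flat_green_mid (a point): bystander: flat white box with a green band lying in another lane of the tray, 110 x 56 mm (x, y), 22 mm high; this point is its centre, its top is 25 mm above the deck.
- flat_red_mid (a point): bystander: flat brown box with a red band lying in the remaining lane, 96 x 54 mm (x, y), 22 mm high; this point is its centre, its top is 25 mm above the deck.
- spray_mid (a point): bystander: red and white aerosol can with a white cap near the pile, 54 mm in diameter, 168 mm high; this point is its centre, 84 mm above the deck.
- tape_mid (a point): bystander: roll of brown packing tape lying flat near the pile, 96 mm in diameter, 48 mm high; this point is its centre, 24 mm above the deck.
Things that resemble listed ones, but are neither listed nor needed, are in the scene too. Leave any green or yellow look-alike of the part that bears new_mid alone.

How it is judged (in metres and radians):
At the end, for the whole second after the job is handed in: Old front carton upright within 10 mm of the lip; old back, then new behind it in that lane, gaps under 10 mm, all on the floor, square within 0.15 rad. Orange-banded carton flat on the brown one, within 15 mm of its middle, square within 0.2 rad; brown within 25 mm of its start. All at rest (x of old_front_mid in the frame of tray between -0.1085 and -0.0955 m and distance between old_front_mid and old_back_mid below 0.085 m and distance between old_back_mid and new_mid below 0.085 m and x of old_back_mid in the frame of tray above -0.0365 m and x of new_mid in the frame of tray above 0.0345 m and ((y of old_front_mid in the frame of tray between 0.064 and 0.082 m and y of old_back_mid in the frame of tray between 0.064 and 0.082 m and y of new_mid in the frame of tray between 0.064 and 0.082 m) or (y of old_front_mid in the frame of tray between -0.009 and 0.009 m and y of old_back_mid in the frame of tray between -0.009 and 0.009 m and y of new_mid in the frame of tray between -0.009 and 0.009 m) or (y of old_front_mid in the frame of tray between -0.082 and -0.064 m and y of old_back_mid in the frame of tray between -0.082 and -0.064 m and y of new_mid in the frame of tray between -0.082 and -0.064 m)) and angle between the x axis of each of old_front_mid, old_back_mid, new_mid and the x axis of tray, either way round below 0.15 rad and angle between each of old_front_mid, old_back_mid, new_mid, upper_mid's own z axis and vertical below 0.06 rad and z of old_front_mid in the frame of tray between 0.031 and 0.039 m and linear speed of each of old_front, old_back, new, upper below 0.02 m/s and z of old_back_mid in the frame of tray between 0.031 and 0.039 m and z of new_mid in the frame of tray between 0.031 and 0.039 m and horizontal distance between upper_mid and pile_base_mid below 0.015 m and (angle between the x axis of upper_mid and the x axis of pile_base_mid, either way round below 0.2 rad or angle between the x axis of upper_mid and the y axis of pile_base_mid, either way round below 0.2 rad) and z of upper_mid in the frame of pile_base_mid between 0.039 and 0.047 m and distance of pile_base_mid from where it was at the start of the episode below 0.025 m); the robot touches nothing.
It fails at once if the flat boxes in the other two lanes are pushed or lifted (more than 15 mm) (distance of any of flat_green_mid, flat_red_mid from where it was at the start of the episode above 0.015 m).
It fails at once if the spray can or the tape roll is pushed or knocked over (more than 20 mm) (distance of any of spray_mid, tape_mid from where it was at the start of the episode above 0.02 m).
It fails at once if the brown carton under the pile is shoved away (more than 25 mm) (distance of pile_base_mid from where it was at the start of the episode above 0.025 m).
It fails at once if a carton is tipped (more than about 35 degrees) (angle between any of old_front_mid, old_back_mid, new_mid, upper_mid, pile_base_mid's own z axis and vertical above 0.6 rad).
It fails at once if a carton is dropped or flung (faster than 0.75 m/s with no finger on it: a fall of about 30 mm) ((linear speed of old_front above 0.75 m/s and contact force between old_front and the fingers below 0.05 N) or (linear speed of old_back above 0.75 m/s and contact force between old_back and the fingers below 0.05 N) or (linear speed of new above 0.75 m/s and contact force between new and the fingers below 0.05 N) or (linear speed of upper above 0.75 m/s and contact force between upper and the fingers below 0.05 N)).
It also fails if it takes over 72 s, if anything falls off the work surface, if the arm or the gripper's body presses on something with over 40 N, if the wrist force passes 120 N, or if a joint passes its speed limit or range.

## Working session

There is one attempt and no reset: what is moved stays moved. The work goes in short steps, Python scripts to look and compute and a tool call to move; the robot and the scene stay as the last step left them, time stands still between calls to the robot, and variables do not carry over. Pictures are saved under pics/ and viewed, at most 10 in all, crops included, and the job is handed in when it is done.

Besides the shell and the picture viewer there is one more tool, called after "Request:" by a JSON object that holds its "method" and its "body", one argument or row to a line. send_rows: Moves the arm, as the interface text tells. Its arguments: {"type":"object","properties":{"series":{"type":"array","items":{"type":"object","properties":{"dx":{"type":"number"},"dy":{"type":"number"},"dz":{"type":"number"},"ax":{"type":"number"},"ay":{"type":"number"},"az":{"type":"number"},"claw":{"type":"number"}}}},"grip_force":{"type":"number"}},"required":["series"]}

```bash
mkdir -p pics; python3 - <<'E'
from plant import env
import cv2,numpy as np
np.set_printoptions(precision=3,suppress=True)
s=env.observe();print(s['time_s'],s['eef_pos'],s['orientation'])
for n in("scene","side"):
    c=env.calibration(n);print(n,c['mtx'],c['position'],c['orientation'])
    cv2.imwrite(f'pics/{n}0.png',env.get_image(n)[:,:,::-1])
print(env.calibration("wrist"),env.tcp_to_grasp)
cv2.imwrite('pics/wrist0.png',env.get_image("wrist")[:,:,::-1])
E
```

```text
0.0 [599.441   0.065 303.058] [[-0.     1.    -0.002]
 [ 1.     0.     0.   ]
 [ 0.    -0.002 -1.   ]]
scene [[349.402   0.    247.645]
 [  0.    349.402 196.425]
 [  0.      0.      1.   ]] [ 965.41  -444.209  689.5  ] [[ 0.68   0.512 -0.525]
 [ 0.734 -0.483  0.478]
 [-0.008 -0.71  -0.704]]
side [[349.194   0.    260.822]
 [  0.    349.194 189.192]
 [  0.      0.      1.   ]] [462.695 548.593 709.845] [[-0.99  -0.113  0.09 ]
 [-0.143  0.686 -0.714]
 [ 0.019 -0.719 -0.695]]
{'mtx': array([[333.323,   0.   , 258.463],
       [  0.   , 333.323, 194.529],
       [  0.   ,   0.   ,   1.   ]]), 'T_tool_cam': array([[  0.   ,  -0.964,  -0.266,  67.774],
       [  1.   ,   0.   ,   0.   ,  -1.332],
       [  0.   ,  -0.266,   0.964, -69.857],
       [  0.   ,   0.   ,   0.   ,   1.   ]])} 53.900000000000006
```

View pics/scene0.png

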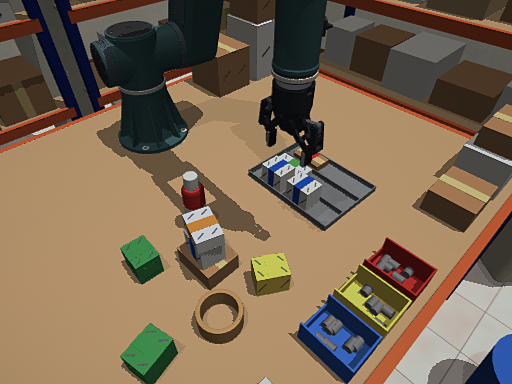

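View pics/side0.png

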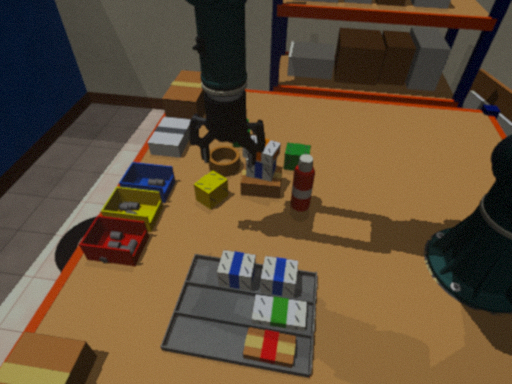

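View pics/wrist0.png

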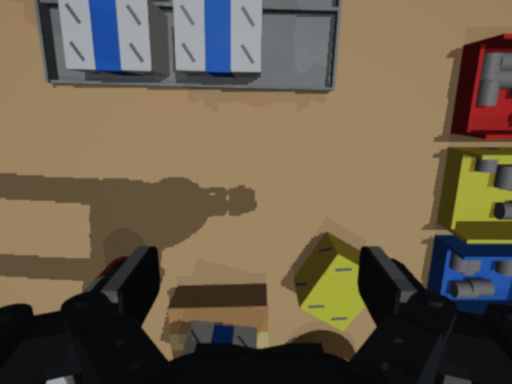

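The old cartons are in the lane nearest the pile (wrist tops near (106,35) and (220,35)). The pile is partly under the gripper near (220,330), with the spray can beside it on the robot side and the tape roll on the far side. I'll take rough positions first.

```bash
cat > h.py <<'E'
from plant import env
import cv2,numpy as np
np.set_printoptions(precision=3,suppress=True)
def cam(n):
    c=env.calibration(n)
    if n=='wrist':
        s=env.observe();R=np.array(s['orientation']);p=np.array(s['eef_pos']);T=np.array(c['T_tool_cam'])
        return np.array(c['mtx']),R@T[:3,:3],R@T[:3,3]+p
    return np.array(c['mtx']),np.array(c['orientation']),np.array(c['position'])
def pt(C,uv,z):
    K,R,p=C; uv=np.atleast_2d(np.array(uv,float))
    d=(R@np.linalg.inv(K)@np.c_[uv,np.ones(len(uv))].T).T
    return p+d*((z-p[2])/d[:,2:3])
def mask(im,col):
    h=cv2.cvtColor(im,cv2.COLOR_RGB2HSV);H,S,V=[h[...,i].astype(int) for i in range(3)]
    r={'blue':(H>105)&(H<130)&(S>150)&(V>50),'orange':(H>8)&(H<20)&(S>170)&(V>140),'green':(H>45)&(H<80)&(S>120),
       'red':((H<5)|(H>174))&(S>170)&(V>60)}[col]
    return r.astype(np.uint8)
def blobs(m,amin=60):
    cs,_=cv2.findContours(m,cv2.RETR_EXTERNAL,cv2.CHAIN_APPROX_NONE)
    return [(cv2.contourArea(c),cv2.minAreaRect(c),c) for c in cs if cv2.contourArea(c)>amin]
E
python3 - <<'E'
from h import *
C=cam('scene')
print('orange top',pt(C,[200,224],150)[0],'tape c',pt(C,[219,312],48)[0],'can cap',pt(C,[190,177],168)[0],'brown corners',pt(C,[[180,248],[208,270],[238,256]],50))
print('tray',pt(C,[[249,172],[325,224],[375,185]],18), 'yellow',pt(C,[270,262],50)[0],'green',pt(C,[[140,248],[150,342]],50))
S=cam('side')
print('side can',pt(S,[306,158],168)[0],'tape',pt(S,[225,155],48)[0],'brown top', pt(S,[[240,180],[281,182]],50),'tray',pt(S,[[318,270],[195,257],[165,349],[316,370]],18),'blue',pt(S,[[237,262],[280,268]],67))
W=cam('wrist');print('tray w',pt(W,[[50,84],[335,90]],18),'tops',pt(W,[[106,35],[220,35]],67))
E
```

```text
orange top [ 555.202 -202.292  150.   ] tape c [ 684.379 -267.386   48.   ] can cap [ 442.129 -142.041  168.   ] brown corners [[ 505.335 -234.143   50.   ]
 [ 594.869 -224.031   50.   ]
 [ 611.722 -152.801   50.   ]]
tray [[392.809  84.277  18.   ]
 [671.096  87.031  18.   ]
 [676.815 303.705  18.   ]] yellow [ 671.414 -112.353   50.   ] green [[ 443.094 -300.498   50.   ]
 [ 644.096 -397.853   50.   ]]
side can [ 438.62  -135.741  168.   ] tape [ 676.77  -260.831   48.   ] brown top [[ 610.842 -156.136   50.   ]
 [ 496.878 -166.683   50.   ]] tray [[383.569  82.349  18.   ]
 [672.907  91.716  18.   ]
 [671.03  306.293  18.   ]
 [381.541 300.838  18.   ]] blue [[564.5   122.477  67.   ]
 [470.345 123.078  67.   ]]
tray w [[386.528  86.027  18.   ]
 [675.617  80.313  18.   ]] tops [[469.464 122.743  67.   ]
 [565.482 122.752  67.   ]]
```

Request:
{"method": "send_rows", "body": {
  "series": [
    {"dx":-0.04,"dy":-0.006,"claw":0},
    {"dx":-0.08,"dy":-0.012,"claw":0},
    {"dx":-0.12,"dy":-0.018,"claw":0},
    {"dx":-0.16,"dy":-0.025,"claw":0},
    {"dx":-0.2,"dy":-0.035,"claw":0},
    {"dx":-0.235,"dy":-0.045,"claw":0},
    {"dx":-0.25,"dy":-0.045,"claw":0},
    {"dx":-0.25,"dy":-0.045,"claw":0}
  ],
  "grip_force": 30
}}

```text
invalid input
```

```bash
python3 - <<'E'
from h import *
s=env.observe();print(s['time_s'],s['eef_pos'],s['joint_vel'])
im=env.get_image('wrist');cv2.imwrite('pics/w1.png',im[:,:,::-1])
C=cam('wrist')
for c in('orange','blue','red'):
    for a,r,_ in blobs(mask(im,c)):
        print(c,a,r,pt(C,cv2.boxPoints(r),{'orange':150,'blue':114,'red':100}[c])[:,:2].tolist())
E
```

```text
0.15 [599.58    0.017 303.219] [ 0.001 -0.001 -0.004 -0.001  0.001  0.001]
blue 276.5 ((222.1614990234375, 333.41632080078125), (19.71154022216797, 16.405488967895508), 3.5763344764709473) [[555.324878398748, -143.03903552084287], [556.8910536466631, -125.57216746592468], [574.649998503085, -126.83911179004727], [573.3558911096827, -144.34408694892196]]
blue 3482.5 ((474.0, 275.0), (78.0, 74.0), 90.0) [[747.0957429848643, -39.34859403115263], [808.7868544976084, -39.285696417517585], [823.8680795674873, -114.15456020102198], [757.77502256014, -114.24756930328334]]
blue 1703.0 ((217.2292022705078, 36.503761291503906), (73.34014892578125, 24.55318832397461), 89.20427703857422) [[560.4657428212644, 136.6309849830056], [577.5366591381711, 136.84455887062722], [577.1783213427537, 88.8160645564964], [559.1670444394277, 88.57395493361786]]
blue 1689.5 ((104.90099334716797, 35.5098991394043), (73.83174896240234, 25.1744384765625), 84.2894058227539) [[479.9676978376514, 136.60856635846767], [497.57358324921324, 138.16412619383925], [497.4441490123, 90.17486061209883], [478.86646542016217, 88.4385639158281]]
red 129.5 ((498.0, 135.5), (5.0, 26.0), 90.0) [[781.1487453650603, 44.30939661908968], [802.1438403072211, 44.32158346376523], [802.9504008275215, 40.31751420230066], [781.8726072953745, 40.30486482669921]]
red 1557.0 ((488.5, 87.99998474121094), (87.99998474121094, 44.99999237060547), 90.0) [[754.8097852267693, 110.66723918705185], [788.7777475229271, 110.67588660215232], [801.9832828845538, 45.118650794264155], [765.6713773068797, 45.09771528758311]]
```

View pics/w1.png

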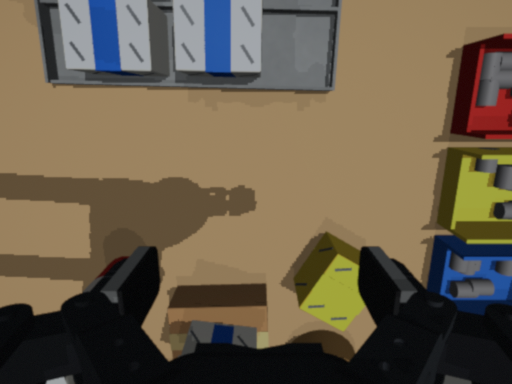

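The move was refused, so this picture is unchanged from before. I'll fill in every field.

Request:
{"method": "send_rows", "body": {
  "series": [
    {"dx":-0.04,"dy":-0.006,"dz":0,"ax":0,"ay":0,"az":0,"claw":0},
    {"dx":-0.08,"dy":-0.012,"dz":0,"ax":0,"ay":0,"az":0,"claw":0},
    {"dx":-0.12,"dy":-0.018,"dz":0,"ax":0,"ay":0,"az":0,"claw":0},
    {"dx":-0.16,"dy":-0.025,"dz":0,"ax":0,"ay":0,"az":0,"claw":0},
    {"dx":-0.2,"dy":-0.035,"dz":0,"ax":0,"ay":0,"az":0,"claw":0},
    {"dx":-0.235,"dy":-0.045,"dz":0,"ax":0,"ay":0,"az":0,"claw":0},
    {"dx":-0.25,"dy":-0.045,"dz":0,"ax":0,"ay":0,"az":0,"claw":0},
    {"dx":-0.25,"dy":-0.045,"dz":0,"ax":0,"ay":0,"az":0,"claw":0}
  ],
  "grip_force": 30
}}

```text
time_s: 0.87
eef_pos: [554.5, -253.7, 303.7]
orientation: [[0.004, 1.0, 0.0], [1.0, -0.004, -0.001], [-0.001, 0.0, -1.0]]
ft_force: [0.9, 0.1, -0.3]
grip_width: 1.0
grasp_force: 0.0
```

```bash
python3 - <<'E'
from h import *
s=env.observe();print(s['time_s'],s['eef_pos'],s['joint_vel'])
C=cam('wrist')
im=env.get_image('wrist');cv2.imwrite('pics/w2.png',cv2.resize(im[:,:,::-1],None,fx=1.5,fy=1.5))
for c in('orange','blue','red'):
    for a,r,_ in blobs(mask(im,c)):
        print(c,a,r,pt(C,cv2.boxPoints(r),{'orange':150,'blue':114,'red':100}[c])[:,:2].tolist())
E
```

```text
0.8667 [ 554.543 -253.693  303.722] [ 0.06  -0.012  0.023  0.038  0.009  0.042]
orange 1097.5 ((254.5431671142578, 147.3512420654297), (36.24532699584961, 38.166015625), 16.189205169677734) [[535.3270332191056, -223.84841643881714], [542.9291534694753, -199.56650954579968], [565.87953457134, -206.21375896753827], [558.9000175552628, -230.89432445477945]]
red 260.0 ((161.95632934570312, 49.672489166259766), (39.38478469848633, 12.819880485534668), 82.40535736083984) [[474.647055237814, -134.09138128093315], [484.26161796997974, -132.96821225661063], [486.1321580742704, -160.42249191883292], [476.2373414041573, -161.6136090207098]]
red 2495.0 ((106.9937515258789, 43.2603759765625), (75.52751159667969, 76.14128112792969), 31.122467041015625) [[398.24456271215377, -151.48147919470233], [434.2668458675434, -107.43010802190514], [479.18995923139767, -133.55275812918424], [444.33477982684985, -180.23163245205734]]
```

View pics/w2.png

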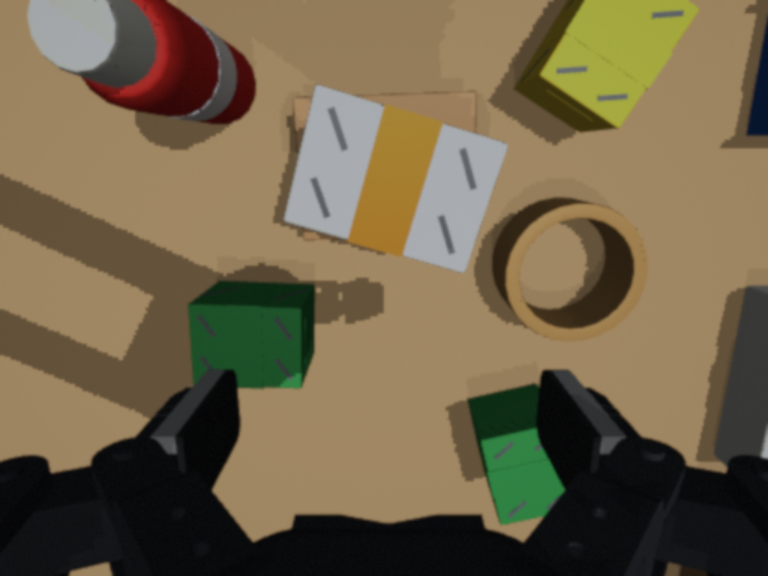

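It shows the orange-banded top with corners at (317,85), (507,145), (465,272), (284,220) in this 1.5x picture. The brown carton's far-y edge runs (294,97)–(476,92), the can is upper left and the tape roll is to the right at (578,270).

```bash
python3 - <<'E'
from h import *
C=cam('wrist')
P=pt(C,np.array([[317,85],[507,145],[465,272],[284,220]])/1.5,150)
print(P,P.mean(0),[np.linalg.norm(P[i]-P[i-1]) for i in range(4)])
e=(P[1]-P[0])+(P[2]-P[3]);print('yaw x axis deg',np.degrees(np.arctan2(e[1],e[0])))
print('brown',pt(C,np.array([[294,97],[476,92]])/1.5,50)[:,:2])
print('can base',pt(C,np.array([[235,122]])/1.5,0)[:,:2],'tape',pt(C,np.array([[506,270],[647,270]])/1.5,48)[:,:2])
E
```

```text
[[ 524.286 -155.853  150.   ]
 [ 604.828 -180.029  150.   ]
 [ 588.96  -235.881  150.   ]
 [ 507.32  -211.878  150.   ]] [ 556.348 -195.91   150.   ] [np.float64(58.537747530875166), np.float64(84.09206367271388), np.float64(58.06262749781001), np.float64(85.09629157278916)]
yaw x axis deg -16.544800766440783
brown [[ 496.924 -150.122]
 [ 607.107 -147.576]]
can base [[ 445.476 -161.414]] tape [[ 632.365 -258.388]
 [ 726.429 -258.628]]
```

Request:
{"method": "send_rows", "body": {
  "series": [
    {"dx":0.01,"dy":0,"dz":0,"ax":0,"ay":0,"az":-7,"claw":0},
    {"dx":0.02,"dy":0,"dz":0,"ax":0,"ay":0,"az":-14,"claw":0},
    {"dx":0.03,"dy":0.001,"dz":0,"ax":0,"ay":0,"az":-21,"claw":0},
    {"dx":0.04,"dy":0.001,"dz":0,"ax":0,"ay":0,"az":-28,"claw":0},
    {"dx":0.05,"dy":0.001,"dz":0.01,"ax":0,"ay":0,"az":-35,"claw":0},
    {"dx":0.054,"dy":0.001,"dz":0.02,"ax":0,"ay":0,"az":-42,"claw":0},
    {"dx":0.054,"dy":0.001,"dz":0.03,"ax":0,"ay":0,"az":-49,"claw":0},
    {"dx":0.054,"dy":0.001,"dz":0.04,"ax":0,"ay":0,"az":-56,"claw":0}
  ]
}}

```text
time_s: 1.58
eef_pos: [556.2, -193.4, 263.5]
orientation: [[-0.834, 0.552, -0.0], [0.552, 0.834, 0.001], [0.001, 0.001, -1.0]]
ft_force: [-0.2, 0.2, -0.4]
grip_width: 1.0
grasp_force: 0.0
```

Request:
{"method": "send_rows", "body": {
  "series": [
    {"dx":0,"dy":0,"dz":0.01,"ax":0,"ay":0,"az":-6,"claw":0},
    {"dx":0,"dy":0,"dz":0.02,"ax":0,"ay":0,"az":-12,"claw":0},
    {"dx":0,"dy":0,"dz":0.03,"ax":0,"ay":0,"az":-17.5,"claw":0},
    {"dx":0,"dy":0,"dz":0.03,"ax":0,"ay":0,"az":-17.5,"claw":0},
    {"dx":0,"dy":0,"dz":0.03,"ax":0,"ay":0,"az":-17.5,"claw":0},
    {"dx":0,"dy":0,"dz":0.03,"ax":0,"ay":0,"az":-17.5,"claw":0},
    {"dx":0,"dy":0,"dz":0.03,"ax":0,"ay":0,"az":-17.5,"claw":0},
    {"dx":0,"dy":0,"dz":0.03,"ax":0,"ay":0,"az":-17.5,"claw":0}
  ]
}}

```text
time_s: 2.25
eef_pos: [556.4, -195.9, 234.6]
orientation: [[-0.959, 0.285, 0.001], [0.285, 0.959, -0.0], [-0.001, -0.0, -1.0]]
ft_force: [-0.5, 0.2, -0.4]
grip_width: 1.001
grasp_force: 0.0
```

Request:
{"method": "send_rows", "body": {
  "series": [
    {"dx":0,"dy":0,"dz":0.025,"ax":0,"ay":0,"az":0,"claw":0},
    {"dx":0,"dy":0,"dz":0.047,"ax":0,"ay":0,"az":0,"claw":0},
    {"dx":0,"dy":0,"dz":0.047,"ax":0,"ay":0,"az":0,"claw":0},
    {"dx":0,"dy":0,"dz":0.047,"ax":0,"ay":0,"az":0,"claw":60},
    {"dx":0,"dy":0,"dz":0.047,"ax":0,"ay":0,"az":0,"claw":255},
    {"dx":0,"dy":0,"dz":0.047,"ax":0,"ay":0,"az":0,"claw":255},
    {"dx":0,"dy":0,"dz":0.047,"ax":0,"ay":0,"az":0,"claw":255},
    {"dx":0,"dy":0,"dz":0.047,"ax":0,"ay":0,"az":0,"claw":255}
  ],
  "grip_force": 30
}}

```text
time_s: 2.92
eef_pos: [556.8, -196.4, 188.3]
orientation: [[-0.959, 0.284, 0.002], [0.284, 0.959, -0.001], [-0.003, -0.0, -1.0]]
ft_force: [0.1, -1.2, 4.9]
grip_width: 0.697
grasp_force: 33.8
```

Request:
{"method": "send_rows", "body": {
  "series": [
    {"dx":0,"dy":0,"dz":-0.015,"ax":0,"ay":0,"az":0,"claw":255},
    {"dx":0,"dy":0,"dz":-0.035,"ax":0,"ay":0,"az":0,"claw":255},
    {"dx":0.005,"dy":0.015,"dz":-0.05,"ax":0,"ay":0,"az":-2,"claw":255},
    {"dx":0.013,"dy":0.044,"dz":-0.05,"ax":0,"ay":0,"az":-6,"claw":255},
    {"dx":0.022,"dy":0.075,"dz":-0.05,"ax":0,"ay":0,"az":-10,"claw":255},
    {"dx":0.032,"dy":0.108,"dz":-0.05,"ax":0,"ay":0,"az":-14,"claw":255},
    {"dx":0.041,"dy":0.138,"dz":-0.05,"ax":0,"ay":0,"az":-16.5,"claw":255},
    {"dx":0.0443,"dy":0.15,"dz":-0.05,"ax":0,"ay":0,"az":-16.5,"claw":255}
  ]
}}

```text
time_s: 3.58
eef_pos: [555.2, -36.0, 237.1]
orientation: [[-1.0, -0.004, -0.001], [-0.004, 1.0, 0.002], [0.001, 0.002, -1.0]]
ft_force: [0.6, 0.3, -1.2]
grip_width: 0.7
grasp_force: 33.1
```

Request:
{"method": "send_rows", "body": {
  "series": [
    {"dx":0,"dy":0,"dz":0.02,"ax":0,"ay":0,"az":0,"claw":255},
    {"dx":0,"dy":0,"dz":0.055,"ax":0,"ay":0,"az":0,"claw":255},
    {"dx":0,"dy":0,"dz":0.09,"ax":0,"ay":0,"az":0,"claw":255},
    {"dx":0,"dy":0,"dz":0.12,"ax":0,"ay":0,"az":0,"claw":255},
    {"dx":0,"dy":0,"dz":0.142,"ax":0,"ay":0,"az":0,"claw":255},
    {"dx":0,"dy":0,"dz":0.154,"ax":0,"ay":0,"az":0,"claw":255},
    {"dx":0,"dy":0,"dz":0.158,"ax":0,"ay":0,"az":0,"claw":255},
    {"dx":0,"dy":0,"dz":0.158,"ax":0,"ay":0,"az":0,"claw":255}
  ]
}}

```text
time_s: 4.25
eef_pos: [555.6, -39.8, 78.0]
orientation: [[-1.0, 0.001, -0.002], [0.001, 1.0, 0.0], [0.002, 0.0, -1.0]]
ft_force: [-0.3, 0.2, -0.7]
grip_width: 0.702
grasp_force: 33.1
```

Request:
{"method": "send_rows", "body": {
  "series": [
    {"dx":0,"dy":0,"dz":0.0035,"ax":0,"ay":0,"az":0,"claw":255},
    {"dx":0,"dy":0,"dz":0.0035,"ax":0,"ay":0,"az":0,"claw":255},
    {"dx":0,"dy":0,"dz":0.0035,"ax":0,"ay":0,"az":0,"claw":0},
    {"dx":0,"dy":0,"dz":0.0035,"ax":0,"ay":0,"az":0,"claw":0},
    {"dx":0,"dy":0,"dz":0.0035,"ax":0,"ay":0,"az":0,"claw":0},
    {"dx":0,"dy":0,"dz":-0.03,"ax":0,"ay":0,"az":0,"claw":0},
    {"dx":0,"dy":0,"dz":-0.07,"ax":0,"ay":0,"az":0,"claw":0},
    {"dx":0,"dy":0,"dz":-0.11,"ax":0,"ay":0,"az":0,"claw":0}
  ]
}}

```text
time_s: 4.92
eef_pos: [555.3, -39.5, 189.8]
orientation: [[-1.0, 0.0, -0.002], [0.0, 1.0, 0.0], [0.002, 0.0, -1.0]]
ft_force: [-0.0, -0.3, 0.3]
grip_width: 0.999
grasp_force: 0.0
```

Request:
{"method": "send_rows", "body": {
  "series": [
    {"dx":0,"dy":0,"dz":-0.04,"ax":0,"ay":0,"az":0,"claw":0},
    {"dx":-0.01,"dy":-0.03,"dz":-0.07,"ax":0,"ay":0,"az":0,"claw":0},
    {"dx":-0.02,"dy":-0.06,"dz":-0.1,"ax":0,"ay":0,"az":0,"claw":0},
    {"dx":-0.035,"dy":-0.095,"dz":-0.105,"ax":0,"ay":0,"az":0,"claw":0},
    {"dx":-0.045,"dy":-0.13,"dz":-0.105,"ax":0,"ay":0,"az":0,"claw":0},
    {"dx":-0.055,"dy":-0.15,"dz":-0.105,"ax":0,"ay":0,"az":0,"claw":0},
    {"dx":-0.055,"dy":-0.155,"dz":-0.105,"ax":0,"ay":0,"az":0,"claw":0},
    {"dx":-0.055,"dy":-0.155,"dz":-0.105,"ax":0,"ay":0,"az":0,"claw":0}
  ]
}}

```text
time_s: 5.58
eef_pos: [611.1, -196.1, 294.0]
orientation: [[-1.0, 0.002, 0.0], [0.002, 1.0, -0.0], [-0.0, -0.0, -1.0]]
ft_force: [-0.8, 0.6, 0.1]
grip_width: 1.004
grasp_force: 0.0
```

```bash
python3 - <<'E'
from h import *
s=env.observe();print(s['time_s'],s['eef_pos'],s['joint_vel'])
C=cam('wrist')
im=env.get_image('wrist');cv2.imwrite('pics/w3.png',cv2.resize(im[:,:,::-1],None,fx=1.5,fy=1.5))
for a,r,_ in blobs(mask(im,'blue')): print(a,r,pt(C,cv2.boxPoints(r),114)[:,:2].tolist())
E
```

```text
5.5833 [ 611.056 -196.103  293.995] [ 0.037 -0.013  0.043  0.016  0.007  0.016]
481.5 ((314.41534423828125, 339.69830322265625), (70.79076385498047, 22.983381271362305), 12.225123405456543) [[748.5114938167628, -179.01003424677725], [725.4146531439288, -175.08935794405778], [740.8686692256022, -113.84848694659875], [764.6353202380255, -116.50543490510388]]
2183.5 ((252.28631591796875, 120.66708374023438), (79.32970428466797, 29.162870407104492), 8.01709270477295) [[561.583581824927, -230.50846804924853], [541.0797483298671, -226.7586534388992], [548.9323663814911, -169.8777830543246], [569.7997116776266, -172.35675893030094]]
```

View pics/w3.png

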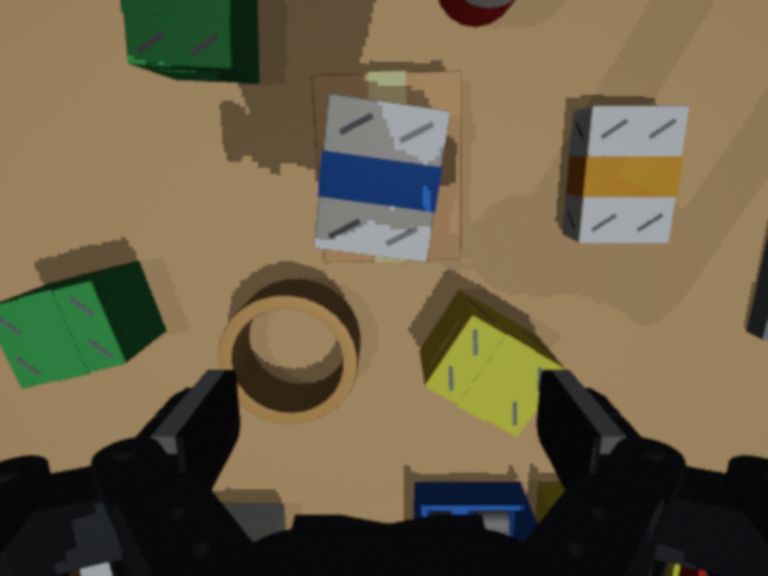

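The new carton's top corners are at (330,95), (449,112), (427,262), (316,246). The brown top is at (313,75), (461,70), (461,256), (323,262), and the parked orange carton's top is at (592,106), (688,106), (669,243), (580,241).

```bash
python3 - <<'E'
from h import *
C=cam('wrist')
for n,q,z in(('new',[[330,95],[449,112],[427,262],[316,246]],114),('brown',[[313,75],[461,70],[461,256],[323,262]],50),('park',[[592,106],[688,106],[669,243],[580,241]],36)):
    P=pt(C,np.array(q)/1.5,z);e=P[3]-P[0]+P[2]-P[1]
    print(n,P[:,:2].tolist(),P.mean(0),[np.linalg.norm(P[i]-P[i-1]) for i in range(4)],np.degrees(np.arctan2(e[1],e[0])))
E
```

```text
new [[515.1940470714705, -220.67520954065023], [522.7195705860214, -164.84725247381493], [594.839219473768, -173.76094619708863], [586.5337929336274, -229.97925536488572]] [ 554.822 -197.316  114.   ] [np.float64(71.94389903512736), np.float64(56.33288821305422), np.float64(72.66840917127732), np.float64(56.828499854383715)] -7.237186762882337
brown [[497.48898103933834, -237.00011624069683], [494.8424682333528, -151.09464164640195], [604.5525382514516, -146.90078322577367], [608.3633633275934, -235.0795172645789]] [ 551.312 -192.519   50.   ] [np.float64(110.89101563350027), np.float64(85.94623083825891), np.float64(109.79019952540574), np.float64(88.26104194063936)] 1.5877951191575193
park [[513.3096841922512, -67.55095885397046], [513.3429062703319, -8.267889220954146], [598.7407311732047, -7.2943406982358], [597.3437477068195, -66.43043544306697]] [555.684 -37.386  36.   ] [np.float64(84.0415338001686), np.float64(59.283078941798664), np.float64(85.40337402508058), np.float64(59.152593049459824)] 0.7081038655262971
```

Request:
{"method": "send_rows", "body": {
  "series": [
    {"dx":0.005,"dy":0.03,"dz":-0.01,"ax":0,"ay":0,"az":0,"claw":0},
    {"dx":0.01,"dy":0.068,"dz":-0.015,"ax":0,"ay":0,"az":0,"claw":0},
    {"dx":0.015,"dy":0.107,"dz":-0.02,"ax":0,"ay":0,"az":0,"claw":0},
    {"dx":0.02,"dy":0.146,"dz":-0.025,"ax":0,"ay":0,"az":0,"claw":0},
    {"dx":0.03,"dy":0.185,"dz":-0.03,"ax":0,"ay":0,"az":0,"claw":0},
    {"dx":0.038,"dy":0.224,"dz":-0.035,"ax":0,"ay":0,"az":0,"claw":0},
    {"dx":0.045,"dy":0.262,"dz":-0.04,"ax":0,"ay":0,"az":0,"claw":0},
    {"dx":0.05,"dy":0.3,"dz":-0.045,"ax":0,"ay":0,"az":0,"claw":0}
  ]
}}

```text
time_s: 6.3
eef_pos: [558.2, 108.7, 339.0]
orientation: [[-1.0, -0.002, -0.002], [-0.002, 1.0, 0.0], [0.002, 0.0, -1.0]]
ft_force: [-0.3, 0.1, 0.9]
grip_width: 1.0
grasp_force: 0.0
```

Request:
{"method": "send_rows", "body": {
  "series": [
    {"dx":0,"dy":0.015,"dz":0,"ax":0,"ay":0,"az":0,"claw":0},
    {"dx":0,"dy":0.02,"dz":0,"ax":0,"ay":0,"az":0,"claw":0},
    {"dx":0,"dy":0.02,"dz":0,"ax":0,"ay":0,"az":0,"claw":0},
    {"dx":0,"dy":0.02,"dz":0,"ax":0,"ay":0,"az":0,"claw":0},
    {"dx":0,"dy":0.02,"dz":0,"ax":0,"ay":0,"az":0,"claw":0},
    {"dx":0,"dy":0.02,"dz":0,"ax":0,"ay":0,"az":0,"claw":0},
    {"dx":0,"dy":0.02,"dz":0,"ax":0,"ay":0,"az":0,"claw":0},
    {"dx":0,"dy":0.02,"dz":0,"ax":0,"ay":0,"az":0,"claw":0}
  ]
}}

```text
time_s: 6.97
eef_pos: [561.3, 124.5, 338.7]
orientation: [[-1.0, 0.001, -0.0], [0.001, 1.0, -0.0], [0.0, -0.0, -1.0]]
ft_force: [0.3, -0.3, -0.0]
grip_width: 1.0
grasp_force: 0.0
```

```bash
python3 - <<'E'
from h import *
s=env.observe();print(s['time_s'],s['eef_pos'],s['joint_vel'])
C=cam('wrist')
im=env.get_image('wrist');cv2.imwrite('pics/w4.png',cv2.resize(im[:,:,::-1],None,fx=1.5,fy=1.5,interpolation=cv2.INTER_CUBIC))
for a,r,_ in blobs(mask(im,'blue')): print(a,r,pt(C,cv2.boxPoints(r),67)[:,:2].tolist())
E
```

```text
6.9667 [561.25  124.454 338.719] [ 0.006  0.    -0.002  0.002  0.001  0.001]
999.0 ((256.5, 172.5), (19.0, 55.0), 90.0) [[552.8606876817959, 94.59069820932612], [552.92838308805, 151.5764325929249], [573.1427341459993, 151.9674723251984], [573.0711094020309, 94.09443358579082]]
1272.5 ((257.881103515625, 76.6585922241211), (60.16897201538086, 22.389284133911133), 1.023030161857605) [[478.1488063199068, 95.0598475629373], [457.672382234036, 95.96923442647808], [458.6946656767549, 153.75193654014026], [479.20821136180524, 153.82621220038763]]
```

View pics/w4.png

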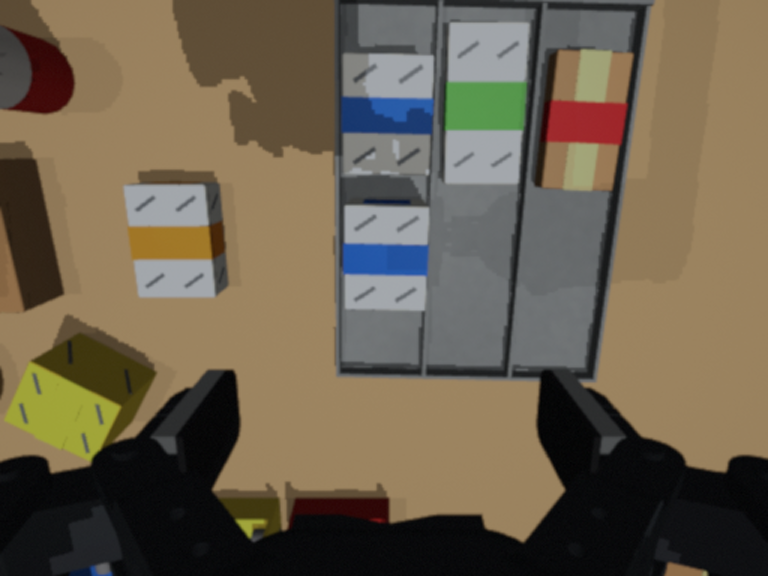

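The old cartons' tops are centred near (387,115) and (386,258). The tray's back corners are (338,375) and (596,379), and the lip runs along the top edge at about (337,3)–(651,5).

```bash
python3 - <<'E'
from h import *
C=cam('wrist')
P=pt(C,np.array([[338,376],[596,379],[651,5],[336,3]])/1.5,18);print('rim outer',P[:,:2].tolist())
print('divider y',pt(C,np.array([[424,372],[511,374],[441,20],[546,20]])/1.5,18)[:,:2].tolist())
for q in([[342,54],[434,54],[430,176],[342,174]],[[344,206],[429,206],[425,310],[344,309]]):
    P=pt(C,np.array(q)/1.5,67);print(P[:,:2].tolist(),P.mean(0))
S=cam('side');im=env.get_image('side')
for a,r,_ in blobs(mask(im,'blue')):
    if r[0][1]>230: print(r,pt(S,[r[0]],67))
cv2.imwrite('pics/s1.png',cv2.resize(im[230:384,140:340,::-1],None,fx=4,fy=3.9,interpolation=cv2.INTER_CUBIC)[:600])
E
```

```text
rim outer [[674.5072124452289, 82.9712768858993], [677.5701580666782, 302.6513667662987], [392.2448587130453, 309.7745202952995], [390.85026392240894, 89.32217689216785]]
divider y [[670.9102152612297, 156.00369757338703], [672.8483308137585, 229.9272713901836], [401.6185586329246, 163.01848507488776], [401.6680107205348, 237.0438264025484]]
[[432.1908452763119, 96.74776084992888], [432.23222445738986, 154.393958427833], [506.774631706134, 153.50044691888326], [505.42342507247406, 94.90309207565622]] [469.155 124.886  67.   ]
[[526.5179030856331, 95.72513976459537], [526.5732513706394, 153.25203173892237], [600.3367466982158, 151.94456643162263], [599.5200040390482, 93.96396585323566]] [563.237 123.721  67.   ]
((278.8500061035156, 275.54998779296875), (8.9095458984375, 34.50680923461914), 8.130102157592773) [[470.811 141.98   67.   ]]
((234.77540588378906, 269.20263671875), (10.092470169067383, 34.6610107421875), 9.7824068069458) [[565.7   141.119  67.   ]]
```

View pics/s1.png

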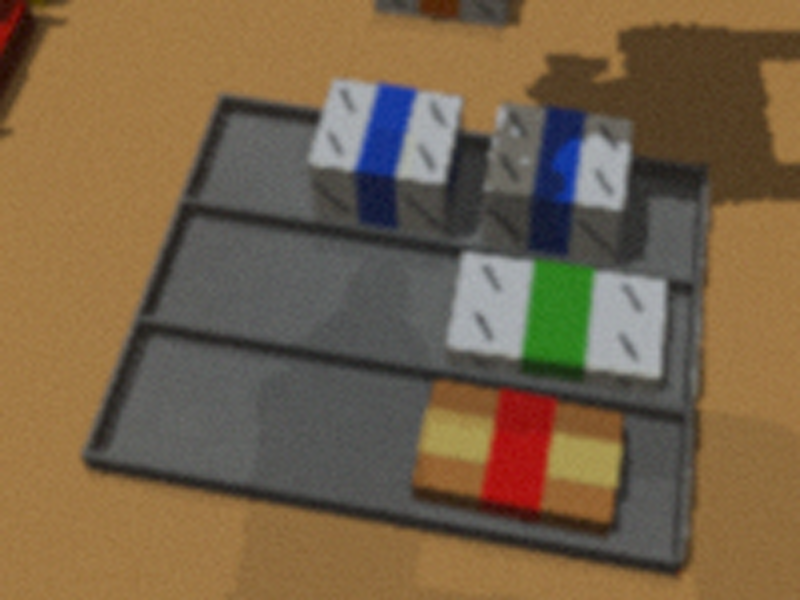

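The tray yaw is about -1.2°, its centre is about (530,196), and the lane line is at y≈123. I'll grip the back old carton and use it to push the front one to the lip.

Request:
{"method": "send_rows", "body": {
  "series": [
    {"dx":-0.002,"dy":-0.001,"dz":0.03,"ax":0,"ay":0,"az":1.2,"claw":0},
    {"dx":-0.002,"dy":-0.001,"dz":0.07,"ax":0,"ay":0,"az":1.2,"claw":0},
    {"dx":-0.002,"dy":-0.001,"dz":0.11,"ax":0,"ay":0,"az":1.2,"claw":0},
    {"dx":-0.002,"dy":-0.001,"dz":0.15,"ax":0,"ay":0,"az":1.2,"claw":0},
    {"dx":-0.002,"dy":-0.001,"dz":0.19,"ax":0,"ay":0,"az":1.2,"claw":0},
    {"dx":-0.002,"dy":-0.001,"dz":0.22,"ax":0,"ay":0,"az":1.2,"claw":0},
    {"dx":-0.002,"dy":-0.001,"dz":0.235,"ax":0,"ay":0,"az":1.2,"claw":0},
    {"dx":-0.002,"dy":-0.001,"dz":0.235,"ax":0,"ay":0,"az":1.2,"claw":0}
  ]
}}

```text
time_s: 7.73
eef_pos: [560.5, 123.8, 100.0]
orientation: [[-1.0, 0.021, -0.008], [0.021, 1.0, -0.001], [0.008, -0.001, -1.0]]
ft_force: [-0.1, -0.4, 0.5]
grip_width: 1.002
grasp_force: 0.0
```

Request:
{"method": "send_rows", "body": {
  "series": [
    {"dx":0,"dy":0,"dz":0,"ax":0,"ay":0,"az":0,"claw":60},
    {"dx":0,"dy":0,"dz":0,"ax":0,"ay":0,"az":0,"claw":150},
    {"dx":0,"dy":0,"dz":0,"ax":0,"ay":0,"az":0,"claw":255},
    {"dx":0,"dy":0,"dz":0,"ax":0,"ay":0,"az":0,"claw":255},
    {"dx":0,"dy":0,"dz":0,"ax":0,"ay":0,"az":0,"claw":255},
    {"dx":0,"dy":0,"dz":0,"ax":0,"ay":0,"az":0,"claw":255},
    {"dx":0,"dy":0,"dz":0,"ax":0,"ay":0,"az":0,"claw":255},
    {"dx":0,"dy":0,"dz":0,"ax":0,"ay":0,"az":0,"claw":255}
  ],
  "grip_force": 30
}}

```text
time_s: 8.4
eef_pos: [564.3, 124.5, 105.6]
orientation: [[-1.0, 0.021, 0.003], [0.021, 1.0, 0.0], [-0.003, 0.0, -1.0]]
ft_force: [0.6, -0.7, 6.8]
grip_width: 0.676
grasp_force: 34.1
```

Request:
{"method": "send_rows", "body": {
  "series": [
    {"dx":0.008,"dy":-0.0005,"dz":0,"ax":0,"ay":0,"az":0,"claw":255},
    {"dx":0.018,"dy":-0.001,"dz":0,"ax":0,"ay":0,"az":0,"claw":255},
    {"dx":0.028,"dy":-0.001,"dz":0,"ax":0,"ay":0,"az":0,"claw":255},
    {"dx":0.038,"dy":-0.001,"dz":0,"ax":0,"ay":0,"az":0,"claw":255},
    {"dx":0.048,"dy":-0.001,"dz":0,"ax":0,"ay":0,"az":0,"claw":255},
    {"dx":0.056,"dy":-0.001,"dz":0,"ax":0,"ay":0,"az":0,"claw":255},
    {"dx":0.061,"dy":-0.001,"dz":0,"ax":0,"ay":0,"az":0,"claw":255},
    {"dx":0.061,"dy":-0.001,"dz":0,"ax":0,"ay":0,"az":0,"claw":255}
  ]
}}

```text
time_s: 9.07
eef_pos: [503.4, 125.0, 105.6]
orientation: [[-1.0, 0.021, 0.005], [0.021, 1.0, 0.001], [-0.005, 0.001, -1.0]]
ft_force: [2.9, 1.8, 7.9]
grip_width: 0.676
grasp_force: 34.3
```

Request:
{"method": "send_rows", "body": {
  "series": [
    {"dx":0.001,"dy":0,"dz":0,"ax":0,"ay":0,"az":0,"claw":255},
    {"dx":0.002,"dy":0,"dz":0,"ax":0,"ay":0,"az":0,"claw":255},
    {"dx":0.003,"dy":0,"dz":0,"ax":0,"ay":0,"az":0,"claw":255},
    {"dx":0.004,"dy":0,"dz":0,"ax":0,"ay":0,"az":0,"claw":255},
    {"dx":0.004,"dy":0,"dz":0,"ax":0,"ay":0,"az":0,"claw":255},
    {"dx":0.004,"dy":0,"dz":0,"ax":0,"ay":0,"az":0,"claw":255},
    {"dx":0.004,"dy":0,"dz":0,"ax":0,"ay":0,"az":0,"claw":255},
    {"dx":0.004,"dy":0,"dz":0,"ax":0,"ay":0,"az":0,"claw":255}
  ]
}}

```text
time_s: 9.73
eef_pos: [501.0, 125.0, 105.7]
orientation: [[-1.0, 0.021, 0.007], [0.021, 1.0, 0.001], [-0.007, 0.001, -1.0]]
ft_force: [5.3, 0.7, 7.3]
grip_width: 0.673
grasp_force: 34.2
```

Request:
{"method": "send_rows", "body": {
  "series": [
    {"dx":0.001,"dy":0,"dz":0,"ax":0,"ay":0,"az":0,"claw":255},
    {"dx":0.002,"dy":0,"dz":0,"ax":0,"ay":0,"az":0,"claw":255},
    {"dx":0.003,"dy":0,"dz":0,"ax":0,"ay":0,"az":0,"claw":255},
    {"dx":0.004,"dy":0,"dz":0,"ax":0,"ay":0,"az":0,"claw":255},
    {"dx":0.004,"dy":0,"dz":0,"ax":0,"ay":0,"az":0,"claw":255},
    {"dx":0.004,"dy":0,"dz":0,"ax":0,"ay":0,"az":0,"claw":255},
    {"dx":0.004,"dy":0,"dz":0,"ax":0,"ay":0,"az":0,"claw":255},
    {"dx":0.004,"dy":0,"dz":0,"ax":0,"ay":0,"az":0,"claw":255}
  ]
}}

```text
time_s: 10.4
eef_pos: [499.4, 125.1, 106.0]
orientation: [[-1.0, 0.021, 0.012], [0.021, 1.0, 0.001], [-0.012, 0.001, -1.0]]
ft_force: [8.9, -1.9, 2.8]
grip_width: 0.674
grasp_force: 33.7
```

Request:
{"method": "send_rows", "body": {
  "series": [
    {"dx":-0.002,"dy":0,"dz":0,"ax":0,"ay":0,"az":0,"claw":255},
    {"dx":-0.002,"dy":0,"dz":0,"ax":0,"ay":0,"az":0,"claw":0},
    {"dx":-0.002,"dy":0,"dz":0,"ax":0,"ay":0,"az":0,"claw":0},
    {"dx":-0.002,"dy":0,"dz":0,"ax":0,"ay":0,"az":0,"claw":0},
    {"dx":-0.002,"dy":0,"dz":-0.03,"ax":0,"ay":0,"az":0,"claw":0},
    {"dx":-0.01,"dy":0,"dz":-0.07,"ax":0,"ay":0,"az":0,"claw":0},
    {"dx":-0.03,"dy":0,"dz":-0.11,"ax":0,"ay":0,"az":0,"claw":0},
    {"dx":-0.05,"dy":0,"dz":-0.15,"ax":0,"ay":0,"az":0,"claw":0}
  ]
}}

```text
time_s: 11.07
eef_pos: [539.5, 123.8, 249.4]
orientation: [[-1.0, 0.021, -0.004], [0.021, 1.0, -0.0], [0.004, -0.0, -1.0]]
ft_force: [1.7, 0.4, -0.6]
grip_width: 1.001
grasp_force: 0.0
```

Request:
{"method": "send_rows", "body": {
  "series": [
    {"dx":0,"dy":0,"dz":-0.04,"ax":0,"ay":0,"az":0,"claw":0},
    {"dx":0,"dy":0,"dz":-0.08,"ax":0,"ay":0,"az":0,"claw":0},
    {"dx":0,"dy":0,"dz":-0.09,"ax":0,"ay":0,"az":0,"claw":0},
    {"dx":0,"dy":0,"dz":-0.09,"ax":0,"ay":0,"az":0,"claw":0},
    {"dx":0,"dy":0,"dz":-0.09,"ax":0,"ay":0,"az":0,"claw":0},
    {"dx":0,"dy":0,"dz":-0.09,"ax":0,"ay":0,"az":0,"claw":0},
    {"dx":0,"dy":0,"dz":-0.09,"ax":0,"ay":0,"az":0,"claw":0},
    {"dx":0,"dy":0,"dz":-0.09,"ax":0,"ay":0,"az":0,"claw":0}
  ]
}}

```text
time_s: 11.73
eef_pos: [540.3, 123.8, 336.3]
orientation: [[-1.0, 0.021, -0.004], [0.021, 1.0, -0.0], [0.004, -0.0, -1.0]]
ft_force: [-0.1, -0.3, -1.3]
grip_width: 0.997
grasp_force: 0.0
```

```bash
python3 - <<'E'
from h import *
s=env.observe();print(s['time_s'],s['eef_pos'],s['joint_vel'])
C=cam('wrist')
im=env.get_image('wrist');cv2.imwrite('pics/w5.png',cv2.resize(im[:,:,::-1],None,fx=1.5,fy=1.5,interpolation=cv2.INTER_CUBIC))
for a,r,_ in blobs(mask(im,'blue')): print(a,r,pt(C,cv2.boxPoints(r),67)[:,:2].tolist(),pt(C,[r[0]],67))
S=cam('side');im=env.get_image('side')
for a,r,_ in blobs(mask(im,'blue')):
    if r[0][1]>230: print(r,pt(S,[r[0]],67))
E
```

```text
11.7333 [540.295 123.78  336.325] [ 0.001 -0.002 -0.014  0.     0.003  0.   ]
1148.0 ((259.0, 132.0), (20.0, 58.0), 90.0) [[488.6693220370067, 97.00713068531752], [489.85671551169975, 154.7885841379747], [509.666796471404, 154.84269580914244], [508.4591075852644, 96.15710757603796]] [[499.086 125.699  67.   ]]
1413.0 ((257.0, 52.5), (23.0, 62.0), 90.0) [[414.31352337117164, 96.44704850876107], [415.50187311734464, 154.58548225315377], [435.71194602649257, 154.64068651111515], [434.50167898530077, 95.51625091158097]] [[424.922 125.298  67.   ]]
((299.0182800292969, 279.3353576660156), (9.386679649353027, 35.558956146240234), 6.340191841125488) [[428.025 144.472  67.   ]]
((264.1014099121094, 273.6162109375), (9.321439743041992, 34.04695510864258), 9.090276718139648) [[502.24  142.155  67.   ]]
```

View pics/w5.png

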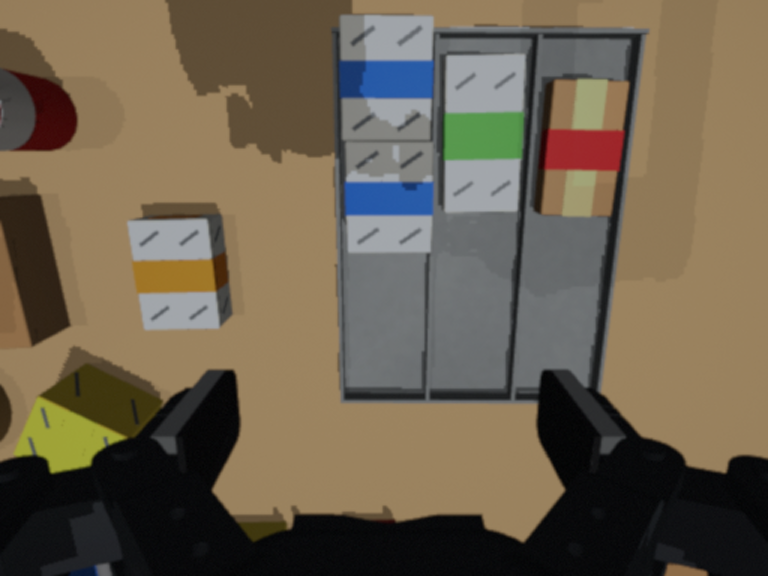

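The two old cartons are closed up (74 mm apart). The lip shows at v≈30–37 in this picture, so I'll check its position.

```bash
python3 - <<'E'
from h import *
C=cam('wrist')
print('lip out/in top',pt(C,np.array([[540,31],[540,37],[640,32],[436,31]])/1.5,22)[:,:2].tolist(),'back',pt(C,np.array([[342,402],[602,402]])/1.5,18)[:,:2].tolist(),'back inner base', pt(C,np.array([[385,387],[470,387]])/1.5,3)[:,:2].tolist())
P=pt(C,np.array([[340,15],[433,15],[432,141],[343,141]])/1.5,67);print(P[:,:2].tolist())
E
```

```text
lip out/in top [[390.83413123076963, 233.9450235782021], [394.6551090142655, 234.17330361158903], [392.89622008473737, 303.91153128926646], [389.35141842158873, 161.27156641039164]] back [[675.893919827788, 82.38956216041606], [680.5553824743995, 305.60819515003186]] back inner base [[669.9221323542943, 119.37488144110506], [671.4891640216929, 194.49795793698547]]
[[388.9461030472275, 98.27422508984309], [390.1069044672084, 155.21677237180995], [464.02031051559743, 154.81413501173944], [462.8305487831206, 96.85072914514495]]
```

Request:
{"method": "send_rows", "body": {
  "series": [
    {"dx":-0.002,"dy":-0.03,"dz":0,"ax":0,"ay":0,"az":1,"claw":0},
    {"dx":-0.005,"dy":-0.07,"dz":0,"ax":0,"ay":0,"az":2,"claw":0},
    {"dx":-0.008,"dy":-0.11,"dz":0,"ax":0,"ay":0,"az":3,"claw":0},
    {"dx":-0.011,"dy":-0.15,"dz":0.01,"ax":0,"ay":0,"az":4,"claw":0},
    {"dx":-0.014,"dy":-0.19,"dz":0.02,"ax":0,"ay":0,"az":5,"claw":0},
    {"dx":-0.017,"dy":-0.23,"dz":0.03,"ax":0,"ay":0,"az":6,"claw":0},
    {"dx":-0.02,"dy":-0.268,"dz":0.04,"ax":0,"ay":0,"az":6.4,"claw":0},
    {"dx":-0.022,"dy":-0.302,"dz":0.05,"ax":0,"ay":0,"az":6.4,"claw":0}
  ]
}}

```text
time_s: 12.5
eef_pos: [556.8, -181.0, 287.5]
orientation: [[-0.991, 0.133, -0.0], [0.133, 0.991, -0.0], [0.0, -0.0, -1.0]]
ft_force: [0.9, 0.2, 1.2]
grip_width: 1.003
grasp_force: 0.0
```

Request:
{"method": "send_rows", "body": {
  "series": [
    {"dx":0.002,"dy":-0.012,"dz":0.01,"ax":0,"ay":0,"az":0,"claw":0},
    {"dx":0.002,"dy":-0.019,"dz":0.03,"ax":0,"ay":0,"az":0,"claw":0},
    {"dx":0.002,"dy":-0.019,"dz":0.05,"ax":0,"ay":0,"az":0,"claw":0},
    {"dx":0.002,"dy":-0.019,"dz":0.08,"ax":0,"ay":0,"az":0,"claw":0},
    {"dx":0.002,"dy":-0.019,"dz":0.08,"ax":0,"ay":0,"az":0,"claw":0},
    {"dx":0.002,"dy":-0.019,"dz":0.08,"ax":0,"ay":0,"az":0,"claw":0},
    {"dx":0.002,"dy":-0.019,"dz":0.08,"ax":0,"ay":0,"az":0,"claw":0},
    {"dx":0.002,"dy":-0.019,"dz":0.08,"ax":0,"ay":0,"az":0,"claw":0}
  ]
}}

```text
time_s: 13.17
eef_pos: [553.6, -197.2, 210.1]
orientation: [[-0.991, 0.132, 0.002], [0.132, 0.991, -0.001], [-0.002, -0.001, -1.0]]
ft_force: [0.3, 0.6, -0.3]
grip_width: 1.002
grasp_force: 0.0
```

Request:
{"method": "send_rows", "body": {
  "series": [
    {"dx":-0.0015,"dy":-0.001,"dz":0.03,"ax":0,"ay":0,"az":0,"claw":0},
    {"dx":-0.0015,"dy":-0.001,"dz":0.055,"ax":0,"ay":0,"az":0,"claw":0},
    {"dx":-0.0015,"dy":-0.001,"dz":0.06,"ax":0,"ay":0,"az":0,"claw":0},
    {"dx":-0.0015,"dy":-0.001,"dz":0.06,"ax":0,"ay":0,"az":0,"claw":0},
    {"dx":-0.0015,"dy":-0.001,"dz":0.06,"ax":0,"ay":0,"az":0,"claw":60},
    {"dx":-0.0015,"dy":-0.001,"dz":0.06,"ax":0,"ay":0,"az":0,"claw":255},
    {"dx":-0.0015,"dy":-0.001,"dz":0.06,"ax":0,"ay":0,"az":0,"claw":255},
    {"dx":-0.0015,"dy":-0.001,"dz":0.06,"ax":0,"ay":0,"az":0,"claw":255}
  ],
  "grip_force": 30
}}

```text
time_s: 13.83
eef_pos: [555.1, -198.9, 150.4]
orientation: [[-0.991, 0.132, 0.003], [0.132, 0.991, -0.002], [-0.003, -0.001, -1.0]]
ft_force: [-0.8, 0.1, 6.6]
grip_width: 0.673
grasp_force: 33.9
```

Request:
{"method": "send_rows", "body": {
  "series": [
    {"dx":0,"dy":0,"dz":0,"ax":0,"ay":0,"az":0,"claw":255},
    {"dx":0,"dy":0,"dz":0,"ax":0,"ay":0,"az":0,"claw":255},
    {"dx":0,"dy":0,"dz":-0.01,"ax":0,"ay":0,"az":0,"claw":255},
    {"dx":0,"dy":0,"dz":-0.03,"ax":0,"ay":0,"az":0,"claw":255},
    {"dx":0,"dy":0,"dz":-0.055,"ax":0,"ay":0,"az":0,"claw":255},
    {"dx":0,"dy":0,"dz":-0.08,"ax":0,"ay":0,"az":0,"claw":255},
    {"dx":0,"dy":0,"dz":-0.09,"ax":0,"ay":0,"az":0,"claw":255},
    {"dx":0,"dy":0,"dz":-0.09,"ax":0,"ay":0,"az":0,"claw":255}
  ]
}}

```text
time_s: 14.5
eef_pos: [555.4, -199.0, 241.7]
orientation: [[-0.991, 0.132, 0.005], [0.132, 0.991, -0.003], [-0.006, -0.002, -1.0]]
ft_force: [0.5, -0.9, -1.8]
grip_width: 0.671
grasp_force: 33.0
```

Request:
{"method": "send_rows", "body": {
  "series": [
    {"dx":0.001,"dy":0.02,"dz":0,"ax":0,"ay":0,"az":-0.5,"claw":255},
    {"dx":0.002,"dy":0.055,"dz":0,"ax":0,"ay":0,"az":-1.5,"claw":255},
    {"dx":0.004,"dy":0.095,"dz":0,"ax":0,"ay":0,"az":-2.5,"claw":255},
    {"dx":0.006,"dy":0.135,"dz":0,"ax":0,"ay":0,"az":-3.5,"claw":255},
    {"dx":0.009,"dy":0.175,"dz":0,"ax":0,"ay":0,"az":-4.5,"claw":255},
    {"dx":0.011,"dy":0.215,"dz":0,"ax":0,"ay":0,"az":-5.5,"claw":255},
    {"dx":0.013,"dy":0.253,"dz":0,"ax":0,"ay":0,"az":-6.4,"claw":255},
    {"dx":0.015,"dy":0.285,"dz":0,"ax":0,"ay":0,"az":-6.4,"claw":255}
  ]
}}

```text
time_s: 15.17
eef_pos: [575.5, 88.8, 236.8]
orientation: [[-1.0, 0.02, -0.003], [0.02, 1.0, 0.001], [0.003, 0.0, -1.0]]
ft_force: [0.3, -0.7, -1.3]
grip_width: 0.675
grasp_force: 33.1
```

Request:
{"method": "send_rows", "body": {
  "series": [
    {"dx":-0.003,"dy":0.02,"dz":0,"ax":0,"ay":0,"az":0,"claw":255},
    {"dx":-0.003,"dy":0.033,"dz":0,"ax":0,"ay":0,"az":0,"claw":255},
    {"dx":-0.003,"dy":0.038,"dz":0.01,"ax":0,"ay":0,"az":0,"claw":255},
    {"dx":-0.003,"dy":0.038,"dz":0.03,"ax":0,"ay":0,"az":0,"claw":255},
    {"dx":-0.003,"dy":0.038,"dz":0.05,"ax":0,"ay":0,"az":0,"claw":255},
    {"dx":-0.003,"dy":0.038,"dz":0.07,"ax":0,"ay":0,"az":0,"claw":255},
    {"dx":-0.003,"dy":0.038,"dz":0.08,"ax":0,"ay":0,"az":0,"claw":255},
    {"dx":-0.003,"dy":0.038,"dz":0.08,"ax":0,"ay":0,"az":0,"claw":255}
  ]
}}

```text
time_s: 15.83
eef_pos: [578.1, 122.8, 155.0]
orientation: [[-1.0, 0.022, -0.007], [0.022, 1.0, -0.001], [0.007, -0.001, -1.0]]
ft_force: [-0.6, -0.2, -1.8]
grip_width: 0.679
grasp_force: 33.1
```

Request:
{"method": "send_rows", "body": {
  "series": [
    {"dx":-0.002,"dy":0,"dz":0,"ax":0,"ay":0,"az":0,"claw":255},
    {"dx":-0.002,"dy":0,"dz":0.01,"ax":0,"ay":0,"az":0,"claw":255},
    {"dx":-0.002,"dy":0,"dz":0.02,"ax":0,"ay":0,"az":0,"claw":255},
    {"dx":-0.002,"dy":0,"dz":0.03,"ax":0,"ay":0,"az":0,"claw":255},
    {"dx":-0.002,"dy":0,"dz":0.04,"ax":0,"ay":0,"az":0,"claw":255},
    {"dx":-0.002,"dy":0,"dz":0.046,"ax":0,"ay":0,"az":0,"claw":255},
    {"dx":-0.002,"dy":0,"dz":0.048,"ax":0,"ay":0,"az":0,"claw":255},
    {"dx":-0.002,"dy":0,"dz":0.048,"ax":0,"ay":0,"az":0,"claw":255}
  ]
}}

```text
time_s: 16.5
eef_pos: [582.0, 124.1, 109.5]
orientation: [[-1.0, 0.021, -0.002], [0.021, 1.0, -0.0], [0.002, -0.0, -1.0]]
ft_force: [0.5, 0.5, -1.4]
grip_width: 0.673
grasp_force: 33.2
```

Request:
{"method": "send_rows", "body": {
  "series": [
    {"dx":0,"dy":0,"dz":0.003,"ax":0,"ay":0,"az":0,"claw":255},
    {"dx":0,"dy":0,"dz":0.0055,"ax":0,"ay":0,"az":0,"claw":255},
    {"dx":0,"dy":0,"dz":0.006,"ax":0,"ay":0,"az":0,"claw":255},
    {"dx":0.002,"dy":0,"dz":0.006,"ax":0,"ay":0,"az":0,"claw":255},
    {"dx":0.004,"dy":0,"dz":0.006,"ax":0,"ay":0,"az":0,"claw":255},
    {"dx":0.006,"dy":0,"dz":0.006,"ax":0,"ay":0,"az":0,"claw":255},
    {"dx":0.008,"dy":0,"dz":0.006,"ax":0,"ay":0,"az":0,"claw":255},
    {"dx":0.008,"dy":0,"dz":0.006,"ax":0,"ay":0,"az":0,"claw":255}
  ]
}}

```text
time_s: 17.17
eef_pos: [573.8, 124.3, 104.5]
orientation: [[-1.0, 0.021, -0.001], [0.021, 1.0, -0.0], [0.001, -0.0, -1.0]]
ft_force: [-0.2, -0.3, -2.5]
grip_width: 0.673
grasp_force: 33.2
```

Request:
{"method": "send_rows", "body": {
  "series": [
    {"dx":0.001,"dy":0,"dz":0,"ax":0,"ay":0,"az":0,"claw":255},
    {"dx":0.002,"dy":0,"dz":0,"ax":0,"ay":0,"az":0,"claw":255},
    {"dx":0.003,"dy":0,"dz":0,"ax":0,"ay":0,"az":0,"claw":255},
    {"dx":0.003,"dy":0,"dz":0,"ax":0,"ay":0,"az":0,"claw":255},
    {"dx":0.003,"dy":0,"dz":0,"ax":0,"ay":0,"az":0,"claw":255},
    {"dx":0.003,"dy":0,"dz":0,"ax":0,"ay":0,"az":0,"claw":255},
    {"dx":0.003,"dy":0,"dz":0,"ax":0,"ay":0,"az":0,"claw":255},
    {"dx":0.003,"dy":0,"dz":0,"ax":0,"ay":0,"az":0,"claw":255}
  ]
}}

```text
time_s: 17.83
eef_pos: [572.6, 124.3, 104.8]
orientation: [[-1.0, 0.021, 0.002], [0.021, 1.0, 0.0], [-0.002, 0.0, -1.0]]
ft_force: [5.7, -0.5, -3.0]
grip_width: 0.676
grasp_force: 33.0
```

Request:
{"method": "send_rows", "body": {
  "series": [
    {"dx":-0.002,"dy":0,"dz":0.001,"ax":0,"ay":0,"az":0,"claw":255},
    {"dx":-0.002,"dy":0,"dz":0.002,"ax":0,"ay":0,"az":0,"claw":255},
    {"dx":-0.002,"dy":0,"dz":0.0025,"ax":0,"ay":0,"az":0,"claw":255},
    {"dx":-0.002,"dy":0,"dz":0.0025,"ax":0,"ay":0,"az":0,"claw":255},
    {"dx":-0.002,"dy":0,"dz":0.0025,"ax":0,"ay":0,"az":0,"claw":255},
    {"dx":-0.002,"dy":0,"dz":0.0025,"ax":0,"ay":0,"az":0,"claw":255},
    {"dx":-0.002,"dy":0,"dz":0.0025,"ax":0,"ay":0,"az":0,"claw":255},
    {"dx":-0.002,"dy":0,"dz":0.0025,"ax":0,"ay":0,"az":0,"claw":255}
  ]
}}

```text
time_s: 18.5
eef_pos: [572.9, 124.3, 103.4]
orientation: [[-1.0, 0.021, -0.001], [0.021, 1.0, -0.0], [0.001, -0.0, -1.0]]
ft_force: [-2.8, -0.4, 14.5]
grip_width: 0.674
grasp_force: 35.1
```

Request:
{"method": "send_rows", "body": {
  "series": [
    {"dx":0,"dy":0,"dz":-0.001,"ax":0,"ay":0,"az":0,"claw":0},
    {"dx":0,"dy":0,"dz":-0.001,"ax":0,"ay":0,"az":0,"claw":0},
    {"dx":0,"dy":0,"dz":-0.001,"ax":0,"ay":0,"az":0,"claw":0},
    {"dx":0,"dy":0,"dz":-0.015,"ax":0,"ay":0,"az":0,"claw":0},
    {"dx":0,"dy":0,"dz":-0.05,"ax":0,"ay":0,"az":0,"claw":0},
    {"dx":0,"dy":0,"dz":-0.09,"ax":0,"ay":0,"az":0,"claw":0},
    {"dx":0,"dy":-0.02,"dz":-0.13,"ax":0,"ay":0,"az":-1.2,"claw":0},
    {"dx":0,"dy":-0.04,"dz":-0.15,"ax":0,"ay":0,"az":-1.2,"claw":0}
  ]
}}

```text
time_s: 19.17
eef_pos: [573.3, 85.0, 255.3]
orientation: [[-1.0, -0.003, 0.003], [-0.003, 1.0, 0.001], [-0.003, 0.001, -1.0]]
ft_force: [0.8, -1.4, -0.1]
grip_width: 1.0
grasp_force: 0.0
```

Request:
{"method": "send_rows", "body": {
  "series": [
    {"dx":0.004,"dy":-0.035,"dz":0,"ax":0,"ay":0,"az":0,"claw":0},
    {"dx":0.01,"dy":-0.075,"dz":0,"ax":0,"ay":0,"az":0,"claw":0},
    {"dx":0.014,"dy":-0.11,"dz":0,"ax":0,"ay":0,"az":0,"claw":0},
    {"dx":0.0145,"dy":-0.124,"dz":0.02,"ax":0,"ay":0,"az":0,"claw":0},
    {"dx":0.0145,"dy":-0.124,"dz":0.05,"ax":0,"ay":0,"az":0,"claw":0},
    {"dx":0.0145,"dy":-0.124,"dz":0.08,"ax":0,"ay":0,"az":0,"claw":0},
    {"dx":0.0145,"dy":-0.124,"dz":0.09,"ax":0,"ay":0,"az":0,"claw":0},
    {"dx":0.0145,"dy":-0.124,"dz":0.09,"ax":0,"ay":0,"az":0,"claw":0}
  ]
}}

```text
time_s: 19.83
eef_pos: [555.6, -39.3, 159.0]
orientation: [[-1.0, 0.0, -0.007], [0.0, 1.0, 0.002], [0.007, 0.002, -1.0]]
ft_force: [-0.7, 0.2, -0.5]
grip_width: 1.001
grasp_force: 0.0
```

```bash
python3 - <<'E'
from h import *
s=env.observe();print(s['time_s'],s['eef_pos'])
S=cam('side');im=env.get_image('side');cv2.imwrite('pics/s2.png',cv2.resize(im[100:384,120:340,::-1],None,fx=2.1,fy=2.1,interpolation=cv2.INTER_CUBIC))
for a,r,_ in blobs(mask(im,'blue')):
    if r[0][1]>230: print(r,pt(S,[r[0]],67))
E
```

```text
19.8333 [555.587 -39.325 158.974]
((298.9604187011719, 278.89605712890625), (9.054838180541992, 35.82134246826172), 5.710593223571777) [[428.213 143.442  67.   ]]
((264.1607666015625, 273.703369140625), (9.139942169189453, 34.52159118652344), 9.162346839904785) [[502.086 142.346  67.   ]]
((230.369384765625, 268.60546875), (9.687150001525879, 33.10382843017578), 10.491477012634277) [[575.296 141.123  67.   ]]
```

View pics/s2.png

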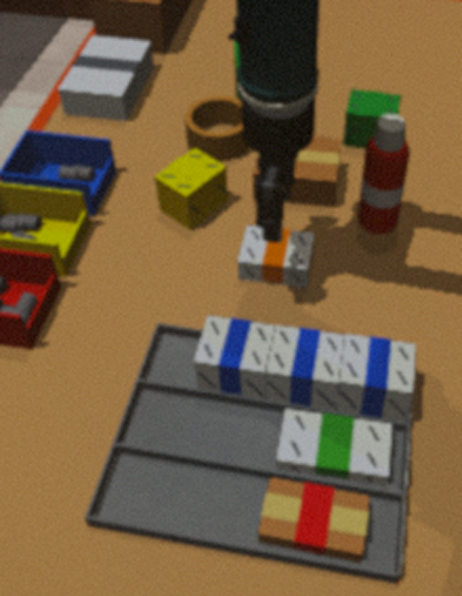

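The crop shows the three blue-banded cartons closed up in their lane with an even 74 mm spacing. Next is the orange one.

Request:
{"method": "send_rows", "body": {
  "series": [
    {"dx":0,"dy":0,"dz":0.03,"ax":0,"ay":0,"az":0,"claw":0},
    {"dx":0,"dy":0,"dz":0.06,"ax":0,"ay":0,"az":0,"claw":0},
    {"dx":0,"dy":0,"dz":0.08,"ax":0,"ay":0,"az":0,"claw":0},
    {"dx":0,"dy":0,"dz":0.085,"ax":0,"ay":0,"az":0,"claw":0},
    {"dx":0,"dy":0,"dz":0.085,"ax":0,"ay":0,"az":0,"claw":60},
    {"dx":0,"dy":0,"dz":0.085,"ax":0,"ay":0,"az":0,"claw":255},
    {"dx":0,"dy":0,"dz":0.085,"ax":0,"ay":0,"az":0,"claw":255},
    {"dx":0,"dy":0,"dz":0.085,"ax":0,"ay":0,"az":0,"claw":255}
  ],
  "grip_force": 30
}}

```text
time_s: 20.55
eef_pos: [559.5, -39.8, 78.7]
orientation: [[-1.0, -0.0, 0.003], [-0.0, 1.0, -0.001], [-0.003, -0.001, -1.0]]
ft_force: [0.5, 0.2, 5.6]
grip_width: 0.694
grasp_force: 34.1
```

Request:
{"method": "send_rows", "body": {
  "series": [
    {"dx":0,"dy":0,"dz":0,"ax":0,"ay":0,"az":0,"claw":255},
    {"dx":0,"dy":0,"dz":-0.015,"ax":0,"ay":0,"az":0,"claw":255},
    {"dx":0,"dy":0,"dz":-0.04,"ax":0,"ay":0,"az":0,"claw":255},
    {"dx":0,"dy":0,"dz":-0.07,"ax":0,"ay":0,"az":0,"claw":255},
    {"dx":0,"dy":0,"dz":-0.1,"ax":0,"ay":0,"az":0,"claw":255},
    {"dx":0,"dy":0,"dz":-0.12,"ax":0,"ay":0,"az":0,"claw":255},
    {"dx":0,"dy":0,"dz":-0.125,"ax":0,"ay":0,"az":0,"claw":255},
    {"dx":0,"dy":0,"dz":-0.125,"ax":0,"ay":0,"az":0,"claw":255}
  ]
}}

```text
time_s: 21.22
eef_pos: [559.2, -39.9, 203.9]
orientation: [[-1.0, -0.0, 0.004], [-0.0, 1.0, -0.001], [-0.004, -0.001, -1.0]]
ft_force: [-0.5, 0.1, -2.1]
grip_width: 0.695
grasp_force: 33.5
```

Request:
{"method": "send_rows", "body": {
  "series": [
    {"dx":0,"dy":-0.02,"dz":0,"ax":0,"ay":0,"az":-0.5,"claw":255},
    {"dx":0.001,"dy":-0.05,"dz":0,"ax":0,"ay":0,"az":-1,"claw":255},
    {"dx":0.002,"dy":-0.085,"dz":0,"ax":0,"ay":0,"az":-1.5,"claw":255},
    {"dx":0.003,"dy":-0.12,"dz":0,"ax":0,"ay":0,"az":-1.5,"claw":255},
    {"dx":0.004,"dy":-0.143,"dz":0,"ax":0,"ay":0,"az":-1.5,"claw":255},
    {"dx":0.004,"dy":-0.153,"dz":0.01,"ax":0,"ay":0,"az":-1.5,"claw":255},
    {"dx":0.004,"dy":-0.153,"dz":0.03,"ax":0,"ay":0,"az":-1.5,"claw":255},
    {"dx":0.004,"dy":-0.153,"dz":0.045,"ax":0,"ay":0,"az":-1.5,"claw":255}
  ]
}}

```text
time_s: 21.88
eef_pos: [553.0, -192.9, 154.2]
orientation: [[-1.0, -0.024, -0.002], [-0.024, 1.0, 0.001], [0.002, 0.001, -1.0]]
ft_force: [-0.5, 0.5, -1.4]
grip_width: 0.695
grasp_force: 33.5
```

Request:
{"method": "send_rows", "body": {
  "series": [
    {"dx":0,"dy":0,"dz":0.01,"ax":0,"ay":0,"az":0,"claw":255},
    {"dx":0,"dy":0,"dz":0.018,"ax":0,"ay":0,"az":0,"claw":255},
    {"dx":0,"dy":0,"dz":0.024,"ax":0,"ay":0,"az":0,"claw":255},
    {"dx":0,"dy":0,"dz":0.026,"ax":0,"ay":0,"az":0,"claw":255},
    {"dx":0,"dy":0,"dz":0.027,"ax":0,"ay":0,"az":0,"claw":255},
    {"dx":0,"dy":0,"dz":0.027,"ax":0,"ay":0,"az":0,"claw":255},
    {"dx":0,"dy":0,"dz":0.027,"ax":0,"ay":0,"az":0,"claw":255},
    {"dx":0,"dy":0,"dz":0.027,"ax":0,"ay":0,"az":0,"claw":255}
  ]
}}

```text
time_s: 22.55
eef_pos: [554.6, -192.9, 130.6]
orientation: [[-1.0, -0.026, 0.001], [-0.026, 1.0, -0.001], [-0.001, -0.001, -1.0]]
ft_force: [0.7, 0.4, -0.6]
grip_width: 0.695
grasp_force: 33.4
```

Request:
{"method": "send_rows", "body": {
  "series": [
    {"dx":0,"dy":0,"dz":0.002,"ax":0,"ay":0,"az":0,"claw":255},
    {"dx":0,"dy":0,"dz":0.002,"ax":0,"ay":0,"az":0,"claw":255},
    {"dx":0,"dy":0,"dz":0.002,"ax":0,"ay":0,"az":0,"claw":255},
    {"dx":0,"dy":0,"dz":0.002,"ax":0,"ay":0,"az":0,"claw":0},
    {"dx":0,"dy":0,"dz":0.002,"ax":0,"ay":0,"az":0,"claw":0},
    {"dx":0,"dy":0,"dz":0.002,"ax":0,"ay":0,"az":0,"claw":0},
    {"dx":0,"dy":0,"dz":-0.025,"ax":0,"ay":0,"az":0,"claw":0},
    {"dx":0,"dy":0,"dz":-0.06,"ax":0,"ay":0,"az":0,"claw":0}
  ]
}}

```text
time_s: 23.22
eef_pos: [551.9, -191.7, 187.4]
orientation: [[-1.0, -0.026, -0.007], [-0.026, 1.0, 0.003], [0.007, 0.004, -1.0]]
ft_force: [0.8, -0.4, 0.2]
grip_width: 1.0
grasp_force: 0.0
```

Request:
{"method": "send_rows", "body": {
  "series": [
    {"dx":0,"dy":0,"dz":-0.04,"ax":0,"ay":0,"az":0,"claw":0},
    {"dx":-0.015,"dy":0,"dz":-0.07,"ax":0,"ay":0,"az":0,"claw":0},
    {"dx":-0.04,"dy":0,"dz":-0.1,"ax":0,"ay":0,"az":0,"claw":0},
    {"dx":-0.055,"dy":0,"dz":-0.105,"ax":0,"ay":0,"az":0,"claw":0},
    {"dx":-0.055,"dy":0,"dz":-0.105,"ax":0,"ay":0,"az":0,"claw":0},
    {"dx":-0.055,"dy":0,"dz":-0.105,"ax":0,"ay":0,"az":0,"claw":0},
    {"dx":-0.055,"dy":0,"dz":-0.105,"ax":0,"ay":0,"az":0,"claw":0},
    {"dx":-0.055,"dy":0,"dz":-0.105,"ax":0,"ay":0,"az":0,"claw":0}
  ]
}}

```text
time_s: 23.88
eef_pos: [607.4, -190.9, 293.1]
orientation: [[-1.0, -0.026, -0.004], [-0.026, 1.0, 0.001], [0.004, 0.002, -1.0]]
ft_force: [-0.6, 0.3, -0.5]
grip_width: 1.0
grasp_force: 0.0
```

```bash
python3 - <<'E'
from h import *
s=env.observe();print(s['time_s'],s['eef_pos'],s['joint_vel'])
C=cam('wrist')
im=env.get_image('wrist');cv2.imwrite('pics/w6.png',cv2.resize(im[:,:,::-1],None,fx=1.5,fy=1.5,interpolation=cv2.INTER_CUBIC))
for a,r,_ in blobs(mask(im,'orange')): print(a,r,pt(C,[r[0]],86))
E
```

```text
23.8833 [ 607.406 -190.874  293.145] [-0.001 -0.002 -0.003  0.001  0.001 -0.   ]
```

View pics/w6.png

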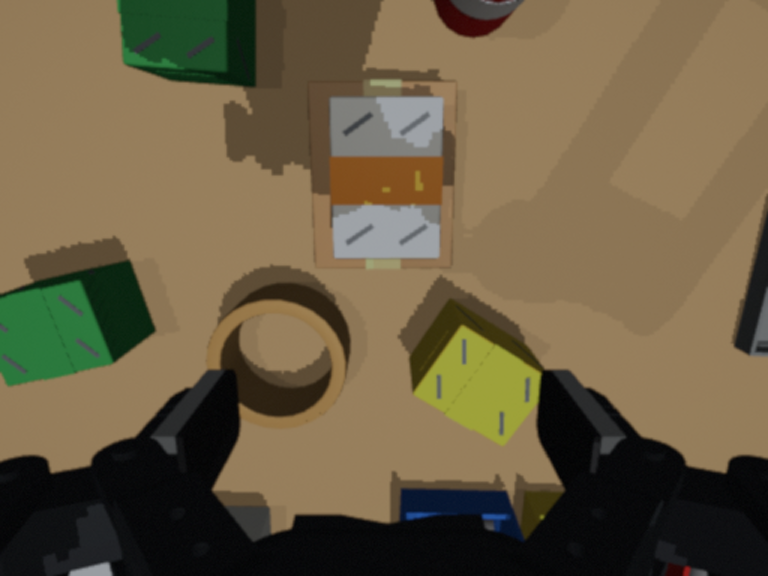

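The orange-banded carton sits on the brown one, with its top at (330,97)–(440,258) and the brown top at (309,81)–(452,268). I'll check how well it is centred and hand in.

```bash
python3 - <<'E'
from h import *
C=cam('wrist')
M=[]
for n,q,z in(('up',[[330,97],[443,97],[440,258],[333,258]],86),('brown',[[309,81],[456,81],[452,268],[317,266]],50)):
    P=pt(C,np.array(q)/1.5,z);e=P[3]-P[0]+P[2]-P[1];M.append(P.mean(0));print(n,M[-1],np.degrees(np.arctan2(e[1],e[0])))
d=np.linalg.norm((M[0]-M[1])[:2]);print(d)
if d<9: print(env.hand_in())
E
```

```text
up [ 552.35  -192.107   86.   ] 1.4708314415730164
brown [ 552.69  -193.885   50.   ] 2.024809014507886
1.8106215268452586
the job is handed in; nothing more can be done
None
```

The job is handed in at about 24 s: all three blue-banded cartons are closed up against the lip (74 mm spacing measured), and the orange carton is back about 2 mm off the brown one's middle; hand-in returned no verdict, and I viewed 11 pictures, one over the limit of 10.

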